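# Unlock the blister sealer's loading tray and send it home

### The arm

A 6-joint arm with a two-finger parallel gripper is mounted at the origin on the work surface. World frame = base frame: x ahead of the robot, y to its left, z up, the work surface at z = 0. Lengths are in m, angles in rad, forces in N, time in s.
With the tool pointing down it reaches from about 0.35 to 0.775 m from the base axis. Payload 5.5 kg.
Tool frame: the origin (TCP) lies midway between the tips of the shut fingers; the grasp point (between the pads) lies 19 mm behind it (env.hold_point_z is the distance from the TCP to the grasp point, in m); z points along the fingers, y is the line along which they close (so a half turn about z gives the same grasp; the last joint's range is limited). The gripper opens to 85 mm and grips with 20 to 120 N. Pads are 22 mm wide; open, the fingers measure 114 mm over their backs; the gripper's body (76 mm by 85 mm) begins 54 mm behind the grasp point. The pads swing forward as they close: fully open they stand 13 mm farther back than shut.
Start: joints at [-1.364, 0.313, 0.046, 1.304, 0, 1.431], TCP at [0.195, -0.541, 0.231] pointing down, gripper open.
Joint ranges: [-2.76, 2.76], [-0.86, 1.69], [-1.03, 1.26], [-2.2, 2.34], [-1.47, 1.5], [-3.14, 3.14]. Speed limits (rad/s): [2.57, 2.57, 3.14, 3.14, 3.14, 3.14].

### API

Orientations are given as a unit quaternion [w, x, y, z].
In Python, from workcell import env, read_camera gives the robot as it stands. The module is installed in compiled form; this text tells all that it offers.
- The arm moves only by the tool carry_out, never from a script. Its argument "moves" is a list of rows, each an object of numbers: "tx", "ty", "tz": the shift along the world's x, y, z in cm; "wx", "wy", "wz": the turn, a rotation vector about the world's x, y, z in rad; "claw": the closure, from -1 (fully open) to 1 (shut). A call has 1 to 8 rows; each row shifts and turns the commanded pose from where the row before left it; what a row does not reach is not made up. A row lasts 1/8 s, in which the tool goes at most 62.5 mm and 10.7 degrees, less where a joint would pass 70% of its speed; a pose out of reach is approached as far as the arm can. A call is refused whole if a number of a shift passes 6.25 or a number of a turn 0.188, either way. A call with a gripper value outside its range is refused whole. The fingers move at their own pace and stop on an object; "newtons" is the grip in N (left out, the last holds). Time passes only in rows, so rows that do not move let the fingers close. It gives the time, the measured TCP pose, the force, the opening and the grip force at its end, in the units of the state.
- env.get_state(): the state, without advancing time (a new reading comes with each control period).
- read_camera(name): name is "side" or "top"; returns a dict with "image" (420x560x3 uint8, blue, green, red), "z_map" (420x560 float32, m along the optical axis (not along the pixel's ray), 0 where there is no reading), "fx", "fy", "cx", "cy" (pixels), "k1" (the pictures are not rectified: a ray, as slopes to the right and down, at radius r is drawn at 1 + k1 r^2 times it, then the intrinsics apply), "camera_from_world" (4x4, takes a point from world to camera coordinates). Camera axes: x right, y down, z forward; pixel columns grow to the right and rows downward; lengths in m; the calibration is good to about 2 mm. A picture is of the moment at which its call begins.
- env.hand_in(): hands the job in; it is judged then, once.
The state is a dict: "clock": time; "joint_pos": joint angles; "qvel": joint speeds; "tau": joint torques, N m; "tcp_pos": TCP position; "orientation": TCP orientation; "wrist_force": force on the tool from outside, world axes, zero at the start; "ft_torque": the same for the moment, N m; "finger_gap": finger opening in m; "grip_force": force on a finger pad.
Only numpy, scipy, OpenCV 4.12 (cv2) and the standard library are available. Lean on these libraries where they do the work, as an engineer would, in place of code of your own. Each camera call takes 0.05 s, during which the arm holds its last target. There are 200 camera calls.

### The job

The loaded tray of the blister sealer is locked out at full extension and its lock is bearing hard on the catch: ease the tray outwards to free the lock, hold the release lever down, and push the tray gently in until it is fully home under the press head. Let go so that the lever springs back, keep both packs lying in their nests, and leave everything else on the bench where it is.

Things in the scene. Friction and masses are not known exactly. Their poses are not given: they have to be found in the camera images.
- sealer: White bench blister sealer, 380 mm wide, 250 deep, 250 high plus an air cylinder to 330. Origin: at bench level under the middle of the hood's front face. x points into the machine (the way the tray goes home), y to the left of someone facing it, z up. Its grey plinth, 30 mm high, sticks out 95 mm before the hood. Fixed. The tray's end stops are hard.
- tray (a joint): How far the tray is out, m: 0 = home on its inner stop, 0.207 = outer stop. Slides along the sealer's x axis (out is -x); friction about 8 N plus 12 N per m/s. Locked out at 0.198 by a hooked pawl behind a catch. It starts at 0.198 to 0.2005, hooked: the lever then goes down only about 3 mm and stops hard. Above 0.2045 the hook is clear; pushing in with the lever up hooks it again.
- handle_bar (a point): Middle of the steel bar of the tray's bow handle: bar 12 mm thick, 100 mm long along the sealer's y, centre 48 mm out from the front panel (42 mm clear gap behind it), 88 mm above the bench. The gap is open below. A finger put down behind the bar can draw the tray out.
- lever_pad (a point): Press point on top of the release lever's ribbed steel paddle, right of the handle seen from the front: 92 mm right of the handle's middle, 30 mm in front of the panel, about 86 mm above the bench at rest. The paddle is 68 mm long, 46 mm deep (7 to 53 mm in front of the panel), 5 thick, and slopes up to the left at 20 degrees from its pivot rod; this point is 44 mm from the rod.
- lever (a joint): Turn of the release lever, rad: 0 = up at rest, 0.40 = down at its stop (press point about 17 mm lower, paddle nearly level). The pawl clears the catch from about 0.28. Spring: about 3 N at the press point at first, 6 N at the stop; springs back when let go. Its pivot rod runs along the sealer's x. Once the tray is 20 mm in, it need not be held.
- panel_face (a point): Point on the outer face of the tray's front panel behind the lever paddle, 90 mm right of the panel's middle, 85 mm above the bench: here a finger holding the paddle down can push the tray in. Panel: 300 mm wide, 6 thick, 35 to 107 mm above the bench; when home it stands 90 mm in front of the hood.
- nest_a (a point): Middle of the floor of the tray's left nest (190 x 114 mm recess, walls 22 mm), 178 mm behind the panel's face.
- nest_b (a point): Middle of the floor of the tray's right nest, the same size.
- pack_a: Blister pack 170 x 105 mm, 27 mm high, lying loose in the left nest. Origin: centre of its underside, x along its length, z up.
- pack_b: Blister pack of the same size in the right nest.
- pack_scale: Blister pack of the same size on the counting scale's platform; a bystander.
- pack_bench: Blister pack of the same size on the bench; a bystander.
- hole_saw: Steel hole saw cup, 62 mm across, 46 mm high, on the bench; a bystander.
- ratchet: Ratchet handle, 195 mm long, 24 mm high, lying on the bench in front of the tray; a bystander.
- scanner: Hand scanner lying on its side, 95 x 160 mm, 36 mm high; a bystander.
- scale: Counting scale, 330 x 310 mm, platform 110 mm high, right of the robot's work; fixed. Origin: centre of its underside.
Things that resemble listed ones, but are neither listed nor needed, are in the scene too. Leave any purple look-alike of the pack_b alone.

How it is judged:
By the outcome, as a careful person would: the job done as asked, in the order asked, and still so for the second after the job is handed in, with the robot touching nothing.
It also fails if it takes over 48 s, if anything falls off the work surface, if the arm or the gripper's body presses on something with over 40 N, if the wrist force passes 120 N, or if a joint passes its speed limit or range.

## Working session

There is one attempt and no reset: what is moved stays moved. The work goes in short steps, Python scripts to look and compute and a tool call to move; the robot and the scene stay as the last step left them, time stands still between calls to the robot, and variables do not carry over. Pictures are saved under pics/ and viewed, at most 10 in all, crops included, and the job is handed in when it is done.

Besides the shell and the picture viewer there is one more tool, called after ">>>" by a JSON object that holds its "fn" and its "kwargs", one argument or row to a line. carry_out: Moves the arm, as the interface text tells. Its arguments: {"type":"object","properties":{"moves":{"type":"array","items":{"type":"object","properties":{"tx":{"type":"number"},"ty":{"type":"number"},"tz":{"type":"number"},"wx":{"type":"number"},"wy":{"type":"number"},"wz":{"type":"number"},"claw":{"type":"number"}}}},"newtons":{"type":"number"}},"required":["moves"]}

```bash
mkdir -p pics
cat > h.py <<'E'
import numpy as np, cv2
from workcell import env, read_camera
def cam(n):
    c=read_camera(n); c['T']=np.array(c['camera_from_world']); return c
def slopes(c,u,v):
    K=np.array([[c['fx'],0,c['cx']],[0,c['fy'],c['cy']],[0,0,1.]])
    p=cv2.undistortPoints(np.array([[[u,v]]],float),K,np.array([c['k1'],0,0,0.]))
    return p[0,0]
def pz(c,u,v,z=None):
    """world point from depth map"""
    s=slopes(c,u,v); d=c['z_map'][int(round(v)),int(round(u))] if z is None else z
    return np.linalg.inv(c['T'])@np.array([s[0]*d,s[1]*d,d,1])
def plane(c,u,v,h):
    s=slopes(c,u,v); Ti=np.linalg.inv(c['T']); o=Ti[:3,3]; r=Ti[:3,:3]@np.array([s[0],s[1],1])
    return o+r*(h-o[2])/r[2]
def cloud(c):
    H,W=c['z_map'].shape; K=np.array([[c['fx'],0,c['cx']],[0,c['fy'],c['cy']],[0,0,1.]])
    u,v=np.meshgrid(np.arange(W),np.arange(H))
    p=cv2.undistortPoints(np.stack([u,v],-1).reshape(-1,1,2).astype(float),K,np.array([c['k1'],0,0,0.])).reshape(H,W,2)
    d=c['z_map'][...,None]; P=np.concatenate([p*d,d],-1); Ti=np.linalg.inv(c['T'])
    Q=P@Ti[:3,:3].T+Ti[:3,3]; Q[c['z_map']==0]=np.nan; return Q
def proj(c,p):
    q=c['T']@np.append(p,1); x,y=q[:2]/q[2]; f=1+c['k1']*(x*x+y*y)
    return c['fx']*x*f+c['cx'],c['fy']*y*f+c['cy']
E
python3 - <<'E'
from h import *
for n in('top','side'):
    c=cam(n); cv2.imwrite(f'pics/{n}0.png',c['image']); print(n,c['fx'],c['k1'],np.linalg.inv(c['T']).round(3).tolist())
s=env.get_state(); print(s)
E
```

```text
top 413.810183703744 -0.12143583177387583 [[-0.029, -0.983, 0.183, 0.206], [-0.999, 0.031, 0.01, 0.06], [-0.016, -0.182, -0.983, 1.603], [0.0, 0.0, 0.0, 1.0]]
side 489.914155074937 -0.1312677352351673 [[0.932, 0.277, -0.235, 0.84], [0.363, -0.684, 0.633, -0.928], [0.014, -0.675, -0.738, 1.249], [0.0, 0.0, 0.0, 1.0]]
{'clock': 0.1, 'joint_pos': array([-1.36357901e+00,  3.13970910e-01,  4.50883187e-02,  1.30358993e+00,
       -3.30754329e-06,  1.43117424e+00]), 'qvel': array([-0.00025063, -0.00026444,  0.00203915,  0.00010719,  0.0026003 ,
       -0.00174433]), 'tau': array([ 2.37748231e-03, -4.81726706e+01,  2.99243474e+01,  1.28318233e-02,
       -1.41338819e-04,  5.62585114e-06]), 'tcp_pos': array([ 0.19534203, -0.54032003,  0.23047034]), 'orientation': array([-8.37564582e-04,  9.85000106e-01,  1.72551701e-01, -2.99731819e-05]), 'wrist_force': array([-0.31422963,  0.11139179, -0.28415789]), 'ft_torque': array([-0.03141124, -0.01337126,  0.02951035]), 'grip_force': 0.0, 'finger_gap': 0.08556567092224665}
```

View pics/top0.png

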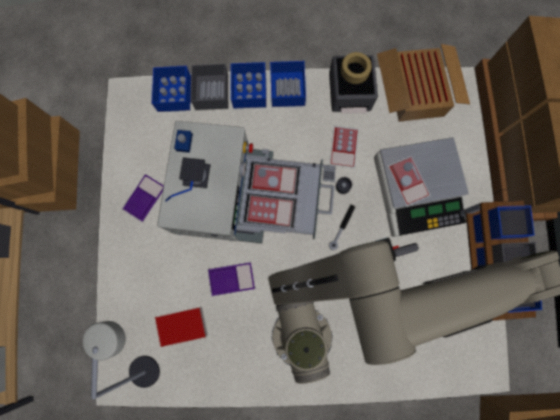

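View pics/side0.png

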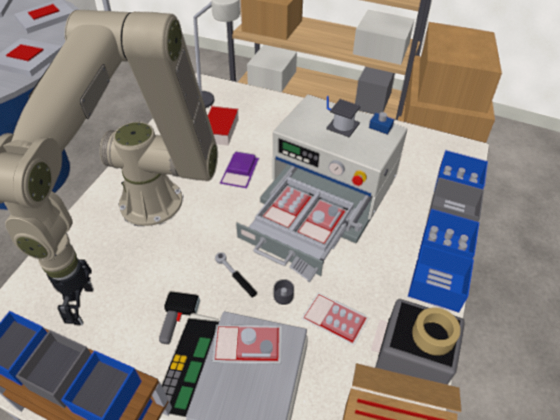

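The top view shows the sealer at (205,180), with its tray pulled out to the right: panel at (317,198), handle bar at (325,200), lever paddle at (328,172). The side view shows the handle at (265,243) and the ribbed paddle at (305,266). The ratchet and hole saw lie in front of the tray. I'll measure these and check a close crop.

Run:
```python
from h import *
t=cam('top'); s=cam('side')
a=cv2.resize(t['image'][140:250,225:365],None,fx=4,fy=4,interpolation=cv2.INTER_CUBIC)
b=cv2.resize(s['image'][185:305,225:365],None,fx=4,fy=4,interpolation=cv2.INTER_CUBIC)
im=np.zeros((480,1130,3),np.uint8); im[:440,:560]=a; im[:480,570:1130]=b
cv2.imwrite('pics/crop.png',cv2.resize(im,(790,336),interpolation=cv2.INTER_AREA))
Q=cloud(t); 
for v in range(160,240,4): print(v,' '.join('%3.0f'%(1000*Q[v,u,2]) for u in range(300,344,2)))
S=cloud(s)
print('side')
for v in range(215,290,4): print(v,' '.join('%3.0f'%(1000*S[v,u,2]) for u in range(232,330,4)))
np.save('Q.npy',Q);np.save('S.npy',S)
```

```text
160  -7  -1  -6  -1  -1   7   4   7   7  -0   2  99  -6   2   4  -1   6  11   5   1   6   8
164  72  73  67  71  76  70  73  72  74  68  32 108   0   5   3   2   3   9   3   0  -0   3
168  57  75  65  66  66  65  65  68  62  62  64 106  74  76  74  70  81  72  -4   5   2   1
172  60  79  66  63  63  65  63  69  63  63  94   0 nan  81  84  80  81  76   0  -0   0  -1
176  83  84  64  65  65  63  71  62  64  66 107  -1  80  87  92 nan  88  89   2  -1  -1   4
180  79  60  59  66  62  67  66  57  65  61 105   1  96  99  98  90  91  90   2  47   5   7
184  82  66  66  61  69  62  67  65  65  61 108  87  -3  -2   0  -0  -3  -0  44   1   4  33
188  78  64  64  58  61  65  65  63  60  66 111  -0  -5  -2   0  92  91   1  30  46   8  13
192  80  58  65  68  62  60  63  63  59  88  -2  -2  -4  -3  -1   3  94  -5   5  14  30  40
196  84  64  60  65  54  65  63  68  67 113   4  -6   2  -1  -4   1  89  -2  -1  -3  -1   4
200  63  66 nan  63  58  62  63  63  63 108   0  -3   0  -0  -3   7  95  -6  -2  -2  -8  -2
204  67  73  67  62  65 nan  58  62  67 100  -0 nan -13  -0  -1  98  95  -1   2  -7   2 
[... 2020 characters left out ...]
  -1   2   2   2  -2   2  91  95  -3  98  92  89  85  75  82  92  93   2  -3
267  21   0   1   8   1  -1  -0  -1  -5  -1   1  -2  -2   2  -4  91  91  85  85  74  73  74  78  -1   1
271  16  18   1   2   6   1   3  -1   7  -1  -1  -7   1   7   2  -0  87  82  84  76  71  70  59   3   3
275   9  13  15  -6  -2   1   2   1  -6  -1   4  -3  -0  -1  -0  -4  -1   3  79  71  72   4  38   2   5
279   1  11  20  19   0  -1  -4   1  -6   3   3  -2  46  48  -4  -2  -1   5   1  68   0  -5   2   1  -2
283  -0   2  11  19  17   3  -2  -3  -2   4  -1  40  26  24  30  48   0   2  -2   5  -4   3   1   5  -3
287  -1  -3   0  18  20  17  -3  -2   1  -2   3  20  10  12  17  42  -1  -5  -2   2   3  -2   4  -2  -0
```

View pics/crop.png

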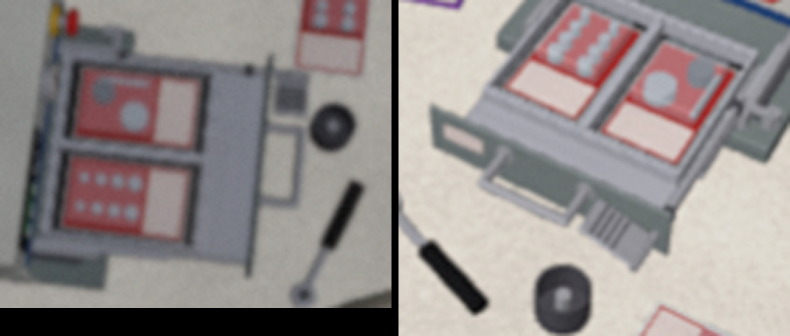

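The crop shows the bow handle (bar at right of the gap) and the ribbed paddle beside it, near the hole saw. Candidates: paddle (328,172) top / (305,266) side; the only other grey bits are bracket ends behind the tray, so the choice is clear. Now the fit.

Run:
```python
from h import *
Q=np.load('Q.npy');S=np.load('S.npy')
def sub(A,v0,v1,u0,u1): 
    P=A[v0:v1,u0:u1].reshape(-1,3); return P[~np.isnan(P[:,0])]
P=sub(S,215,285,228,330)
F=P[(P[:,2]>.042)&(P[:,2]<.098)]
# panel plane: RANSAC vertical-ish line in xy
rng=np.random.default_rng(0);best=0
for _ in range(2000):
    a,b=F[rng.choice(len(F),2)][:,:2]; d=b-a; L=np.hypot(*d)
    if L<.1: continue
    n=np.array([-d[1],d[0]])/L; m=abs((F[:,:2]-a)@n)<.003
    if m.sum()>best: best=m.sum();M=m
I=F[M]; c=I[:,:2].mean(0); d=np.linalg.svd(I[:,:2]-c,full_matrices=0)[2][0]
if d[0]<0:d=-d   # right of machine (sealer -y)
X=np.array([-d[1],d[0]])  # into machine
print('n',best,'c',c,'right',d,'into',X,'yaw into',np.degrees(np.arctan2(X[1],X[0])))
# panel extent via top cloud: ridge pts z>.098
for A,b in((Q,(150,245,290,335)),(S,(215,285,225,335))):
    P=sub(A,*b); r=(P[:,:2]-c)@d; x=(P[:,:2]-c)@X; 
    R=(P[:,2]>.099)&(P[:,2]<.115)&(abs(x-.003)<.02)
    print('ridge',R.sum(),'r',np.percentile(r[R],[0,2,50,98,100]).round(4),'x',np.median(x[R]).round(4), np.percentile(P[R,2],90), np.polyfit(r[R],x[R],1))
    H=(x<-.035)&(x>-.07)&(P[:,2]>.075)&(P[:,2]<.105)
    rr=r[H]; hb=H&(r<.065+0) 
    mid=None
    print('bar all',H.sum(),'r hist',np.histogram(rr,bins=np.arange(-.1,.16,.01)))
    hb=H&(r>-.05)&(r<.03); print('bar x',np.percentile(x[hb],[5,50,95]).round(4),'z',np.percentile(P[hb,2],[10,50,95]).round(4), 'slope',np.polyfit(r[hb],x[hb],1))
    D=(x<-.006)&(x>-.055)&(P[:,2]>.05)&(P[:,2]<.11)&(r>.055)
    print('paddle',D.sum(),'r',np.percentile(r[D],[1,10,50,90,99]).round(4),'x',np.percentile(x[D],[1,50,99]).round(4),'z fit',np.linalg.lstsq(np.c_[r[D],x[D],np.ones(D.sum())],P[D,2],rcond=None)[0])
np.savez('fit.npz',c=c,d=d,X=X)
```

```text
n 660 c [ 0.50004118 -0.07720721] right [ 0.98904362 -0.14762357] into [0.14762357 0.98904362] yaw into 81.51076608054754
ridge 133 r [-0.1399 -0.1358  0.0017  0.147   0.1574] x 0.0011 0.11050772823320956 [0.00271368 0.00092125]
bar all 156 r hist (array([ 0,  0,  0,  0,  0, 14,  9,  7, 10, 11,  6,  9,  6,  9,  7,  8,  5,
        3, 13, 11,  9,  8,  8,  3,  0]), array([-1.00000000e-01, -9.00000000e-02, -8.00000000e-02, -7.00000000e-02,
       -6.00000000e-02, -5.00000000e-02, -4.00000000e-02, -3.00000000e-02,
       -2.00000000e-02, -1.00000000e-02, -5.55111512e-17,  1.00000000e-02,
        2.00000000e-02,  3.00000000e-02,  4.00000000e-02,  5.00000000e-02,
        6.00000000e-02,  7.00000000e-02,  8.00000000e-02,  9.00000000e-02,
        1.00000000e-01,  1.10000000e-01,  1.20000000e-01,  1.30000000e-01,
        1.40000000e-01,  1.50000000e-01]))
bar x [-0.055  -0.0496 -0.0393] z [0.0863 0.0914 0.098 ] slope [-0.06345461 -0.04972314]
paddle 207 r [0.056  0.0613 0.105  0.1383 0.1457] x [-0.0504 -0.0303 -0.0081] z fit [-0.29118739 -0.02109517  0.11387878]
ridge 297 r [-0.1415 -0.1318  0
[... 215 characters left out ...]
ay([-1.00000000e-01, -9.00000000e-02, -8.00000000e-02, -7.00000000e-02,
       -6.00000000e-02, -5.00000000e-02, -4.00000000e-02, -3.00000000e-02,
       -2.00000000e-02, -1.00000000e-02, -5.55111512e-17,  1.00000000e-02,
        2.00000000e-02,  3.00000000e-02,  4.00000000e-02,  5.00000000e-02,
        6.00000000e-02,  7.00000000e-02,  8.00000000e-02,  9.00000000e-02,
        1.00000000e-01,  1.10000000e-01,  1.20000000e-01,  1.30000000e-01,
        1.40000000e-01,  1.50000000e-01]))
bar x [-0.055  -0.0498 -0.0419] z [0.0888 0.0931 0.0969] slope [-0.06307987 -0.05015102]
paddle 413 r [0.0557 0.0627 0.108  0.1397 0.1467] x [-0.0538 -0.0314 -0.0072] z fit [-0.30413438  0.00044702  0.11650028]
```

Fit: into-machine axis = (0.148, 0.989), panel middle at (0.508, −0.078), matching the 300 mm panel width. The bar is 50 mm out and its top is at z 93–95 mm. The paddle's height at the press point is 86 mm, as stated. I'll shut the fingers, align their closing line with the sealer's x and go above the handle gap at (0.505, −0.099).

>>> {"fn": "carry_out", "kwargs": {
  "moves": [
    {"tx":3.0,"ty":4.0,"wz":-0.1,"claw":1},
    {"tx":3.6,"ty":5.0,"wz":-0.1,"claw":1},
    {"tx":3.6,"ty":5.0,"wz":-0.1,"claw":1},
    {"tx":3.6,"ty":5.0,"wz":-0.1,"claw":1},
    {"tx":3.6,"ty":5.0,"wz":-0.096,"claw":1},
    {"tx":3.6,"ty":5.0,"claw":1},
    {"tx":3.6,"ty":5.0,"claw":1},
    {"tx":3.0,"ty":4.5,"claw":1}
  ],
  "newtons": 40
}}

```text
invalid input at $.moves[0]: expected keys tx, ty, tz, wx, wy, wz, claw
```

>>> {"fn": "carry_out", "kwargs": {
  "moves": [
    {"tx":3.0,"ty":4.0,"tz":0,"wx":0,"wy":0,"wz":-0.1,"claw":1},
    {"tx":3.6,"ty":5.0,"tz":0,"wx":0,"wy":0,"wz":-0.1,"claw":1},
    {"tx":3.6,"ty":5.0,"tz":0,"wx":0,"wy":0,"wz":-0.1,"claw":1},
    {"tx":3.6,"ty":5.0,"tz":0,"wx":0,"wy":0,"wz":-0.1,"claw":1},
    {"tx":3.6,"ty":5.0,"tz":0,"wx":0,"wy":0,"wz":-0.096,"claw":1},
    {"tx":3.6,"ty":5.0,"tz":0,"wx":0,"wy":0,"wz":0,"claw":1},
    {"tx":3.6,"ty":5.0,"tz":0,"wx":0,"wy":0,"wz":0,"claw":1},
    {"tx":3.0,"ty":4.5,"tz":0,"wx":0,"wy":0,"wz":0,"claw":1}
  ],
  "newtons": 40
}}

```text
clock: 1.2
tcp_pos: [0.4725, -0.1538, 0.2314]
orientation: [0.0, 0.997, -0.074, 0.0]
wrist_force: [0.5, -1.3, -0.5]
finger_gap: 0.0
grip_force: 0.0
```

>>> {"fn": "carry_out", "kwargs": {
  "moves": [
    {"tx":1.6,"ty":2.7,"tz":-2,"wx":0,"wy":0,"wz":0,"claw":1},
    {"tx":1.6,"ty":2.8,"tz":-4,"wx":0,"wy":0,"wz":0,"claw":1},
    {"tx":0,"ty":0,"tz":-3.5,"wx":0,"wy":0,"wz":0,"claw":1},
    {"tx":0,"ty":0,"tz":-1.0,"wx":0,"wy":0,"wz":0,"claw":1}
  ]
}}

```text
clock: 1.7
tcp_pos: [0.5018, -0.0997, 0.1241]
orientation: [-0.001, 0.997, -0.074, -0.002]
wrist_force: [-0.1, 0.3, 0.4]
finger_gap: 0.0004
grip_force: 0.0
```

Run:
```python
from h import *
s=cam('side'); print(env.get_state()['tcp_pos'],env.get_state()['wrist_force'])
b=cv2.resize(s['image'][175:295,215:365],None,fx=5,fy=5,interpolation=cv2.INTER_CUBIC); cv2.imwrite('pics/c2.png',b)
```

```text
[ 0.50191929 -0.10018354  0.12411785] [ 0.53669196  0.42057463 -0.80733935]
```

View pics/c2.png

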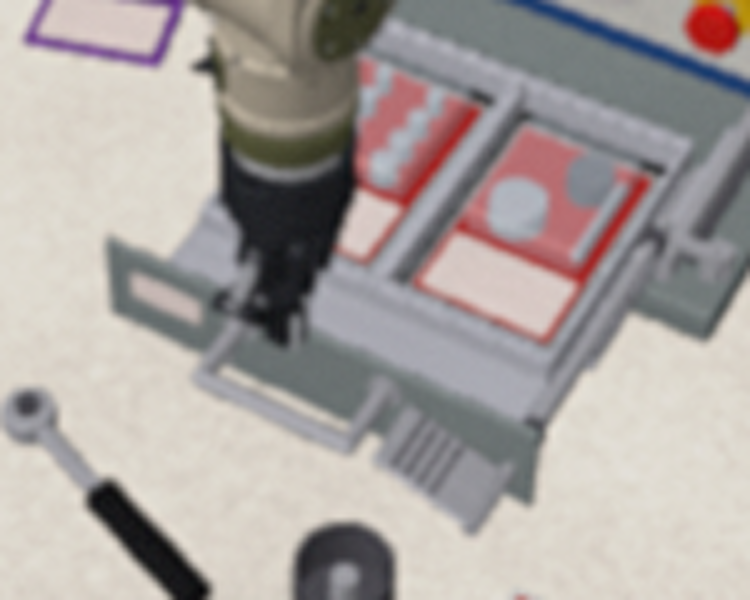

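The crop shows the shut fingertips at (285,335), between the panel and the bar near the handle's middle. Going down into the gap.

>>> {"fn": "carry_out", "kwargs": {
  "moves": [
    {"tx":0.1,"ty":0,"tz":-1.0,"wx":0,"wy":0,"wz":0,"claw":1},
    {"tx":0,"ty":0,"tz":-1.0,"wx":0,"wy":0,"wz":0,"claw":1},
    {"tx":0,"ty":0,"tz":-1.2,"wx":0,"wy":0,"wz":0,"claw":1},
    {"tx":0,"ty":0,"tz":-1.2,"wx":0,"wy":0,"wz":0,"claw":1},
    {"tx":0,"ty":0,"tz":-1.1,"wx":0,"wy":0,"wz":0,"claw":1}
  ]
}}

```text
clock: 2.38
tcp_pos: [0.5042, -0.1008, 0.0705]
orientation: [0.0, 0.997, -0.075, -0.0]
wrist_force: [-0.8, -0.2, -0.6]
finger_gap: -0.0001
grip_force: 0.0
```

>>> {"fn": "carry_out", "kwargs": {
  "moves": [
    {"tx":-0.03,"ty":-0.2,"tz":0,"wx":0,"wy":0,"wz":0,"claw":1},
    {"tx":-0.03,"ty":-0.2,"tz":0,"wx":0,"wy":0,"wz":0,"claw":1},
    {"tx":-0.015,"ty":-0.1,"tz":0,"wx":0,"wy":0,"wz":0,"claw":1},
    {"tx":0,"ty":0,"tz":0,"wx":0,"wy":0,"wz":0,"claw":1}
  ]
}}

```text
clock: 2.88
tcp_pos: [0.504, -0.106, 0.0717]
orientation: [0.0, 0.997, -0.075, 0.0]
wrist_force: [-0.6, 0.1, -0.5]
finger_gap: -0.0001
grip_force: 0.0
```

>>> {"fn": "carry_out", "kwargs": {
  "moves": [
    {"tx":-0.03,"ty":-0.2,"tz":0,"wx":0,"wy":0,"wz":0,"claw":1},
    {"tx":-0.015,"ty":-0.1,"tz":0,"wx":0,"wy":0,"wz":0,"claw":1},
    {"tx":0,"ty":0,"tz":0,"wx":0,"wy":0,"wz":0,"claw":1}
  ]
}}

```text
clock: 3.25
tcp_pos: [0.5036, -0.1071, 0.0716]
orientation: [-0.002, 0.997, -0.074, 0.001]
wrist_force: [1.4, 7.0, 1.0]
finger_gap: -0.0001
grip_force: 3.5
```

>>> {"fn": "carry_out", "kwargs": {
  "moves": [
    {"tx":-0.03,"ty":-0.2,"tz":0,"wx":0,"wy":0,"wz":0,"claw":1},
    {"tx":-0.015,"ty":-0.1,"tz":0,"wx":0,"wy":0,"wz":0,"claw":1},
    {"tx":0,"ty":0,"tz":0,"wx":0,"wy":0,"wz":0,"claw":1}
  ]
}}

```text
clock: 3.62
tcp_pos: [0.5033, -0.11, 0.0716]
orientation: [-0.002, 0.997, -0.074, 0.001]
wrist_force: [1.0, 6.5, 2.4]
finger_gap: -0.0002
grip_force: 3.7
```

>>> {"fn": "carry_out", "kwargs": {
  "moves": [
    {"tx":-0.03,"ty":-0.2,"tz":0,"wx":0,"wy":0,"wz":0,"claw":1},
    {"tx":0,"ty":0,"tz":0,"wx":0,"wy":0,"wz":0,"claw":1}
  ]
}}

```text
clock: 3.88
tcp_pos: [0.5029, -0.112, 0.0716]
orientation: [-0.002, 0.997, -0.074, 0.001]
wrist_force: [0.7, 6.8, 2.6]
finger_gap: -0.0001
grip_force: 3.6
```

>>> {"fn": "carry_out", "kwargs": {
  "moves": [
    {"tx":-0.015,"ty":-0.1,"tz":0,"wx":0,"wy":0,"wz":0,"claw":1},
    {"tx":0,"ty":0,"tz":0,"wx":0,"wy":0,"wz":0,"claw":1}
  ]
}}

```text
clock: 4.12
tcp_pos: [0.5028, -0.1129, 0.0716]
orientation: [-0.002, 0.997, -0.074, 0.001]
wrist_force: [2.4, 7.3, 1.8]
finger_gap: -0.0
grip_force: 3.8
```

>>> {"fn": "carry_out", "kwargs": {
  "moves": [
    {"tx":-0.015,"ty":-0.1,"tz":0,"wx":0,"wy":0,"wz":0,"claw":1},
    {"tx":0,"ty":0,"tz":0,"wx":0,"wy":0,"wz":0,"claw":1}
  ]
}}

```text
clock: 4.38
tcp_pos: [0.5027, -0.1139, 0.0716]
orientation: [-0.002, 0.997, -0.074, 0.001]
wrist_force: [2.5, 8.4, 2.7]
finger_gap: 0.0001
grip_force: 3.8
```

>>> {"fn": "carry_out", "kwargs": {
  "moves": [
    {"tx":-0.015,"ty":-0.1,"tz":0,"wx":0,"wy":0,"wz":0,"claw":1},
    {"tx":0,"ty":0,"tz":0,"wx":0,"wy":0,"wz":0,"claw":1}
  ]
}}

```text
clock: 4.62
tcp_pos: [0.5027, -0.1141, 0.0717]
orientation: [-0.003, 0.997, -0.073, 0.001]
wrist_force: [2.0, 10.9, 2.9]
finger_gap: 0.0004
grip_force: 5.3
```

Force rose with no more motion: the tray is on its outer stop (0.207). I'll back off inside the gap, lift, and go over the paddle.

>>> {"fn": "carry_out", "kwargs": {
  "moves": [
    {"tx":0.05,"ty":0.3,"tz":0,"wx":0,"wy":0,"wz":0,"claw":1},
    {"tx":0.05,"ty":0.3,"tz":0,"wx":0,"wy":0,"wz":0,"claw":1},
    {"tx":0,"ty":0,"tz":1.5,"wx":0,"wy":0,"wz":0,"claw":1},
    {"tx":0,"ty":0,"tz":2.5,"wx":0,"wy":0,"wz":0,"claw":1},
    {"tx":0,"ty":0,"tz":2.3,"wx":0,"wy":0,"wz":0,"claw":1},
    {"tx":3.0,"ty":-0.3,"tz":0,"wx":0,"wy":0,"wz":0,"claw":1},
    {"tx":3.5,"ty":-0.4,"tz":0,"wx":0,"wy":0,"wz":0,"claw":1},
    {"tx":2.7,"ty":-0.1,"tz":0,"wx":0,"wy":0,"wz":0,"claw":1}
  ]
}}

```text
clock: 5.62
tcp_pos: [0.5966, -0.1196, 0.1357]
orientation: [0.0, 0.997, -0.075, 0.001]
wrist_force: [0.1, -0.1, -0.1]
finger_gap: -0.0003
grip_force: 0.0
```

Run:
```python
from h import *
s=cam('side'); t=cam('top'); st=env.get_state(); print(st['tcp_pos'],st['wrist_force'],st['orientation'])
f=np.load('fit.npz'); c,d,X=f['c'],f['d'],f['X']; O=c+.008*d; q=st['tcp_pos'][:2]-O; print('tcp r,s',q@d,q@X)
P=cloud(s)[210:290,220:335].reshape(-1,3); P=P[~np.isnan(P[:,0])]; r=(P[:,:2]-O)@d; x=(P[:,:2]-O)@X
m=(P[:,2]>.045)&(P[:,2]<.1)&(r<-.01)&(r>-.14)&(abs(x+.006)<.012); print('panel s',m.sum(),np.median(x[m]), np.percentile(x[m],[10,90]))
m=(P[:,2]>.08)&(P[:,2]<.1)&(abs(r)<.04)&(x<-.035)&(x>-.08); print('bar s',m.sum(),np.median(x[m]))
b=cv2.resize(s['image'][175:295,225:375],None,fx=5,fy=5,interpolation=cv2.INTER_CUBIC); cv2.imwrite('pics/c3.png',b)
```

```text
[ 0.59767284 -0.11962693  0.13514108] [ 0.77459637  0.34611324 -0.50555364] [ 5.06954848e-04  9.97224293e-01 -7.44418154e-02  1.36709794e-03]
tcp r,s 0.09482411712766188 -0.027542222411759076
panel s 365 -0.007321103109443268 [-0.0101664  -0.00479214]
bar s 103 -0.05772555028491581
```

View pics/c3.png

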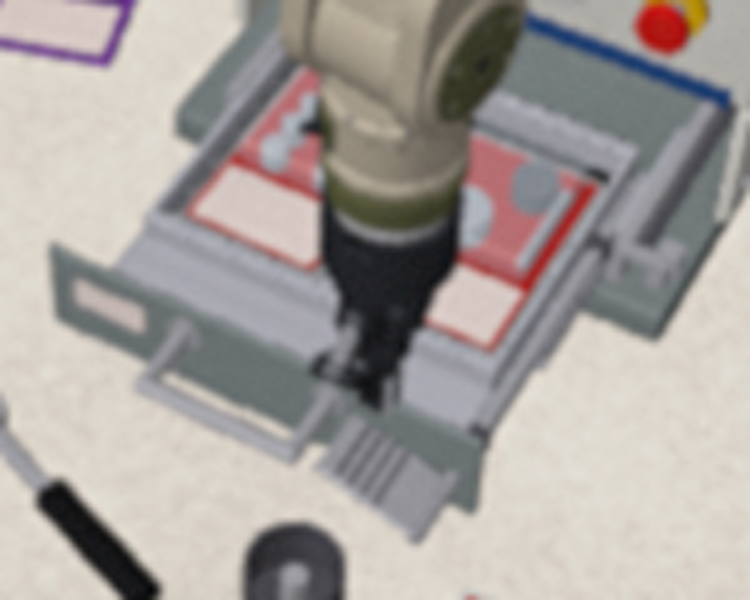

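The fingertips at (372,395) hang just in front of the panel over the ribbed paddle (390,470), and the measured panel shift is 7.3 mm outwards, which agrees. Now pressing down.

>>> {"fn": "carry_out", "kwargs": {
  "moves": [
    {"tx":0,"ty":0,"tz":-1.5,"wx":0,"wy":0,"wz":0,"claw":1},
    {"tx":0,"ty":0,"tz":-1.5,"wx":0,"wy":0,"wz":0,"claw":1},
    {"tx":0,"ty":0,"tz":-1.0,"wx":0,"wy":0,"wz":0,"claw":1},
    {"tx":0,"ty":0,"tz":-0.7,"wx":0,"wy":0,"wz":0,"claw":1},
    {"tx":0,"ty":0,"tz":0,"wx":0,"wy":0,"wz":0,"claw":1}
  ]
}}

```text
clock: 6.35
tcp_pos: [0.5945, -0.1187, 0.087]
orientation: [-0.0, 0.997, -0.075, -0.0]
wrist_force: [-1.2, 0.0, 2.7]
finger_gap: -0.0
grip_force: 1.0
```

>>> {"fn": "carry_out", "kwargs": {
  "moves": [
    {"tx":0,"ty":0,"tz":-0.5,"wx":0,"wy":0,"wz":0,"claw":1},
    {"tx":0,"ty":0,"tz":-0.5,"wx":0,"wy":0,"wz":0,"claw":1},
    {"tx":0,"ty":0,"tz":-0.3,"wx":0,"wy":0,"wz":0,"claw":1},
    {"tx":0,"ty":0,"tz":0,"wx":0,"wy":0,"wz":0,"claw":1}
  ]
}}

```text
clock: 6.85
tcp_pos: [0.5946, -0.1188, 0.074]
orientation: [0.0, 0.997, -0.075, -0.001]
wrist_force: [-3.1, -0.3, 4.1]
finger_gap: -0.0002
grip_force: 1.9
```

>>> {"fn": "carry_out", "kwargs": {
  "moves": [
    {"tx":0,"ty":0,"tz":-0.2,"wx":0,"wy":0,"wz":0,"claw":1},
    {"tx":0,"ty":0,"tz":-0.1,"wx":0,"wy":0,"wz":0,"claw":1},
    {"tx":0,"ty":0,"tz":0,"wx":0,"wy":0,"wz":0,"claw":1}
  ]
}}

```text
clock: 7.22
tcp_pos: [0.5948, -0.1188, 0.0713]
orientation: [0.0, 0.997, -0.075, -0.0]
wrist_force: [-4.5, 0.9, 4.4]
finger_gap: 0.0001
grip_force: 2.6
```

>>> {"fn": "carry_out", "kwargs": {
  "moves": [
    {"tx":0,"ty":0,"tz":-0.15,"wx":0,"wy":0,"wz":0,"claw":1},
    {"tx":0,"ty":0,"tz":0,"wx":0,"wy":0,"wz":0,"claw":1}
  ]
}}

```text
clock: 7.48
tcp_pos: [0.5947, -0.1188, 0.0699]
orientation: [0.0, 0.997, -0.075, -0.0]
wrist_force: [-4.4, 0.2, 5.3]
finger_gap: -0.0003
grip_force: 3.1
```

>>> {"fn": "carry_out", "kwargs": {
  "moves": [
    {"tx":0,"ty":0,"tz":-0.12,"wx":0,"wy":0,"wz":0,"claw":1},
    {"tx":0.03,"ty":0.2,"tz":0,"wx":0,"wy":0,"wz":0,"claw":1},
    {"tx":0.03,"ty":0.2,"tz":0,"wx":0,"wy":0,"wz":0,"claw":1},
    {"tx":0.03,"ty":0.2,"tz":0,"wx":0,"wy":0,"wz":0,"claw":1},
    {"tx":0,"ty":0,"tz":0,"wx":0,"wy":0,"wz":0,"claw":1}
  ]
}}

```text
clock: 8.1
tcp_pos: [0.5974, -0.1143, 0.0697]
orientation: [0.001, 0.997, -0.075, 0.002]
wrist_force: [-1.8, -3.8, 6.9]
finger_gap: -0.0002
grip_force: 3.1
```

>>> {"fn": "carry_out", "kwargs": {
  "moves": [
    {"tx":0.03,"ty":0.2,"tz":0,"wx":0,"wy":0,"wz":0,"claw":1},
    {"tx":0.03,"ty":0.2,"tz":0,"wx":0,"wy":0,"wz":0,"claw":1},
    {"tx":0.03,"ty":0.2,"tz":0,"wx":0,"wy":0,"wz":0,"claw":1},
    {"tx":0,"ty":0,"tz":0,"wx":0,"wy":0,"wz":0,"claw":1}
  ]
}}

```text
clock: 8.6
tcp_pos: [0.5983, -0.1093, 0.0697]
orientation: [0.002, 0.997, -0.075, 0.002]
wrist_force: [-1.6, -6.4, 5.9]
finger_gap: -0.0
grip_force: 5.0
```

>>> {"fn": "carry_out", "kwargs": {
  "moves": [
    {"tx":0.03,"ty":0.2,"tz":-0.03,"wx":0,"wy":0,"wz":0,"claw":1},
    {"tx":0.03,"ty":0.2,"tz":0,"wx":0,"wy":0,"wz":0,"claw":1},
    {"tx":0.03,"ty":0.2,"tz":0,"wx":0,"wy":0,"wz":0,"claw":1},
    {"tx":0.03,"ty":0.2,"tz":0,"wx":0,"wy":0,"wz":0,"claw":1}
  ]
}}

```text
clock: 9.1
tcp_pos: [0.5994, -0.1017, 0.0697]
orientation: [0.003, 0.997, -0.075, 0.002]
wrist_force: [-3.8, -7.5, 7.6]
finger_gap: 0.0001
grip_force: 5.8
```

>>> {"fn": "carry_out", "kwargs": {
  "moves": [
    {"tx":0.03,"ty":0.2,"tz":0,"wx":0,"wy":0,"wz":0,"claw":1},
    {"tx":0.03,"ty":0.2,"tz":0,"wx":0,"wy":0,"wz":0,"claw":1},
    {"tx":0.03,"ty":0.2,"tz":0,"wx":0,"wy":0,"wz":0,"claw":1},
    {"tx":0.03,"ty":0.2,"tz":0,"wx":0,"wy":0,"wz":0,"claw":1}
  ]
}}

```text
clock: 9.6
tcp_pos: [0.6006, -0.0936, 0.0697]
orientation: [0.003, 0.997, -0.075, 0.002]
wrist_force: [-3.6, -7.9, 6.7]
finger_gap: 0.0003
grip_force: 5.8
```

>>> {"fn": "carry_out", "kwargs": {
  "moves": [
    {"tx":0.045,"ty":0.3,"tz":0,"wx":0,"wy":0,"wz":0,"claw":1},
    {"tx":0.06,"ty":0.4,"tz":0,"wx":0,"wy":0,"wz":0,"claw":1},
    {"tx":0.075,"ty":0.5,"tz":0,"wx":0,"wy":0,"wz":0,"claw":1},
    {"tx":0.09,"ty":0.6,"tz":0,"wx":0,"wy":0,"wz":0,"claw":1},
    {"tx":0.09,"ty":0.6,"tz":0,"wx":0,"wy":0,"wz":0,"claw":1},
    {"tx":0.09,"ty":0.6,"tz":0,"wx":0,"wy":0,"wz":0,"claw":1},
    {"tx":0.09,"ty":0.6,"tz":0,"wx":0,"wy":0,"wz":0,"claw":1},
    {"tx":0.09,"ty":0.6,"tz":0,"wx":0,"wy":0,"wz":0,"claw":1}
  ]
}}

```text
clock: 10.6
tcp_pos: [0.6066, -0.0514, 0.0697]
orientation: [0.002, 0.997, -0.075, 0.001]
wrist_force: [-4.9, -8.0, 9.9]
finger_gap: -0.0001
grip_force: 5.9
```

>>> {"fn": "carry_out", "kwargs": {
  "moves": [
    {"tx":0.09,"ty":0.6,"tz":0,"wx":0,"wy":0,"wz":0,"claw":1},
    {"tx":0.09,"ty":0.6,"tz":0,"wx":0,"wy":0,"wz":0,"claw":1},
    {"tx":0.09,"ty":0.6,"tz":0,"wx":0,"wy":0,"wz":0,"claw":1},
    {"tx":0.09,"ty":0.6,"tz":0,"wx":0,"wy":0,"wz":0,"claw":1},
    {"tx":0.09,"ty":0.6,"tz":0,"wx":0,"wy":0,"wz":0,"claw":1},
    {"tx":0.09,"ty":0.6,"tz":0,"wx":0,"wy":0,"wz":0,"claw":1},
    {"tx":0.09,"ty":0.6,"tz":0,"wx":0,"wy":0,"wz":0,"claw":1},
    {"tx":0.09,"ty":0.6,"tz":0,"wx":0,"wy":0,"wz":0,"claw":1}
  ]
}}

```text
clock: 11.6
tcp_pos: [0.6131, -0.0079, 0.0697]
orientation: [0.0, 0.997, -0.071, 0.001]
wrist_force: [-3.4, -7.8, 8.6]
finger_gap: -0.0
grip_force: 5.2
```

>>> {"fn": "carry_out", "kwargs": {
  "moves": [
    {"tx":0.09,"ty":0.6,"tz":0,"wx":0,"wy":0,"wz":0,"claw":1},
    {"tx":0.09,"ty":0.6,"tz":0,"wx":0,"wy":0,"wz":0,"claw":1},
    {"tx":0.09,"ty":0.6,"tz":0,"wx":0,"wy":0,"wz":0,"claw":1},
    {"tx":0.09,"ty":0.6,"tz":0,"wx":0,"wy":0,"wz":0,"claw":1},
    {"tx":0.09,"ty":0.6,"tz":0,"wx":0,"wy":0,"wz":0,"claw":1},
    {"tx":0.09,"ty":0.6,"tz":0,"wx":0,"wy":0,"wz":0,"claw":1},
    {"tx":0.09,"ty":0.6,"tz":0,"wx":0,"wy":0,"wz":0,"claw":1},
    {"tx":0.09,"ty":0.6,"tz":0,"wx":0,"wy":0,"wz":0,"claw":1}
  ]
}}

```text
clock: 12.6
tcp_pos: [0.6174, 0.0188, 0.0695]
orientation: [-0.008, 0.999, -0.053, 0.001]
wrist_force: [-3.9, -9.2, 8.7]
finger_gap: 0.0002
grip_force: 5.9
```

>>> {"fn": "carry_out", "kwargs": {
  "moves": [
    {"tx":0.09,"ty":0.6,"tz":0,"wx":0,"wy":0,"wz":0,"claw":1},
    {"tx":0.09,"ty":0.6,"tz":0,"wx":0,"wy":0,"wz":0,"claw":1},
    {"tx":0.09,"ty":0.6,"tz":0,"wx":0,"wy":0,"wz":0,"claw":1},
    {"tx":0.075,"ty":0.5,"tz":0,"wx":0,"wy":0,"wz":0,"claw":1},
    {"tx":0.075,"ty":0.5,"tz":0,"wx":0,"wy":0,"wz":0,"claw":1},
    {"tx":0.06,"ty":0.4,"tz":0,"wx":0,"wy":0,"wz":0,"claw":1},
    {"tx":0.06,"ty":0.4,"tz":0,"wx":0,"wy":0,"wz":0,"claw":1},
    {"tx":0.045,"ty":0.3,"tz":0,"wx":0,"wy":0,"wz":0,"claw":1}
  ]
}}

```text
clock: 13.6
tcp_pos: [0.6208, 0.041, 0.0694]
orientation: [-0.015, 0.999, -0.038, 0.001]
wrist_force: [-7.0, -8.7, 9.8]
finger_gap: -0.0003
grip_force: 7.5
```

Run:
```python
from h import *
s=env.get_state()
for k in('joint_pos','qvel','tau','tcp_pos','orientation','wrist_force','ft_torque'):print(k,s[k].round(3))
from scipy.spatial.transform import Rotation as R
print(R.from_quat(s['orientation'][[1,2,3,0]]).as_matrix().round(3))
```

```text
joint_pos [-0.077  0.49  -0.098  0.983  0.03   3.141]
qvel [0.017 0.005 0.007 0.004 0.005 0.001]
tau [  4.456 -49.46   26.463  -2.329   2.539  -0.07 ]
tcp_pos [0.621 0.041 0.069]
orientation [-0.015  0.999 -0.038  0.001]
wrist_force [-7.04  -8.679  9.753]
ft_torque [-1.733  1.371 -0.019]
[[ 0.997 -0.077  0.002]
 [-0.077 -0.997  0.03 ]
 [ 0.    -0.03  -1.   ]]
```

Joint 6 has run to the end of its range, so the wrist was dragging. I'll back off slightly and turn the tool +0.25 rad about z, which takes joint 6 off its limit. The lever stays held meanwhile.

>>> {"fn": "carry_out", "kwargs": {
  "moves": [
    {"tx":-0.03,"ty":-0.2,"tz":0,"wx":0,"wy":0,"wz":0.05,"claw":1},
    {"tx":0,"ty":0,"tz":0,"wx":-0.01,"wy":0,"wz":0.1,"claw":1},
    {"tx":0,"ty":0,"tz":0,"wx":-0.02,"wy":0,"wz":0.1,"claw":1},
    {"tx":0,"ty":0,"tz":0,"wx":0,"wy":0,"wz":0,"claw":1}
  ]
}}

```text
clock: 14.1
tcp_pos: [0.623, 0.0395, 0.0698]
orientation: [0.0, 0.996, 0.087, 0.001]
wrist_force: [-0.5, -6.3, 7.5]
finger_gap: -0.0004
grip_force: 7.5
```

Run:
```python
from h import *
s=env.get_state()
for k in('joint_pos','tcp_pos','orientation','wrist_force'):print(k,s[k].round(3))
f=np.load('fit.npz'); d,X=f['d'],f['X']; O=f['c']+.008*d; q=s['tcp_pos'][:2]-O; print('tcp r,s',q@d,q@X)
```

```text
joint_pos [-0.065  0.495 -0.088  0.986  0.     2.902]
tcp_pos [0.623 0.039 0.07 ]
orientation [0.    0.996 0.087 0.001]
wrist_force [-0.534 -6.35   7.544]
tcp r,s 0.09640129735776339 0.13354511675374542
```

>>> {"fn": "carry_out", "kwargs": {
  "moves": [
    {"tx":0.045,"ty":0.3,"tz":0,"wx":0,"wy":0,"wz":0,"claw":1},
    {"tx":0.06,"ty":0.4,"tz":0,"wx":0,"wy":0,"wz":0.02,"claw":1},
    {"tx":0.075,"ty":0.5,"tz":0,"wx":0,"wy":0,"wz":0.02,"claw":1},
    {"tx":0.09,"ty":0.6,"tz":0,"wx":0,"wy":0,"wz":0.02,"claw":1},
    {"tx":0.09,"ty":0.6,"tz":0,"wx":0,"wy":0,"wz":0.02,"claw":1},
    {"tx":0.075,"ty":0.5,"tz":0,"wx":0,"wy":0,"wz":0.02,"claw":1},
    {"tx":0.06,"ty":0.4,"tz":0,"wx":0,"wy":0,"wz":0,"claw":1},
    {"tx":0.045,"ty":0.3,"tz":0,"wx":0,"wy":0,"wz":0,"claw":1}
  ]
}}

```text
clock: 15.1
tcp_pos: [0.6289, 0.0748, 0.0699]
orientation: [0.001, 0.991, 0.136, 0.001]
wrist_force: [1.1, -8.4, 7.0]
finger_gap: 0.0001
grip_force: 6.9
```

Run:
```python
from h import *
s=env.get_state()
for k in('joint_pos','tcp_pos','orientation','wrist_force'):print(k,s[k].round(3))
f=np.load('fit.npz'); d,X=f['d'],f['X']; O=f['c']+.008*d; q=s['tcp_pos'][:2]-O; print('tcp r,s',q@d,q@X)
```

```text
joint_pos [-8.000e-03  5.100e-01 -6.200e-02  9.970e-01 -1.000e-03  2.861e+00]
tcp_pos [0.629 0.075 0.07 ]
orientation [0.001 0.991 0.136 0.001]
wrist_force [ 1.068 -8.441  7.003]
tcp r,s 0.09699719065207331 0.1693367493915596
```

Roughly 14 mm to go. Slowing down toward the inner stop.

>>> {"fn": "carry_out", "kwargs": {
  "moves": [
    {"tx":0.03,"ty":0.2,"tz":0,"wx":0,"wy":0,"wz":0,"claw":1},
    {"tx":0.03,"ty":0.2,"tz":0,"wx":0,"wy":0,"wz":0,"claw":1},
    {"tx":0.03,"ty":0.2,"tz":0,"wx":0,"wy":0,"wz":0,"claw":1},
    {"tx":0.03,"ty":0.2,"tz":0,"wx":0,"wy":0,"wz":0,"claw":1},
    {"tx":0.015,"ty":0.1,"tz":0,"wx":0,"wy":0,"wz":0,"claw":1}
  ]
}}

```text
clock: 15.72
tcp_pos: [0.6302, 0.0838, 0.0699]
orientation: [0.001, 0.991, 0.136, 0.001]
wrist_force: [1.5, -9.4, 6.7]
finger_gap: -0.0001
grip_force: 6.8
```

>>> {"fn": "carry_out", "kwargs": {
  "moves": [
    {"tx":0.015,"ty":0.1,"tz":0,"wx":0,"wy":0,"wz":0,"claw":1},
    {"tx":0.015,"ty":0.1,"tz":0,"wx":0,"wy":0,"wz":0,"claw":1},
    {"tx":0.015,"ty":0.1,"tz":0,"wx":0,"wy":0,"wz":0,"claw":1}
  ]
}}

```text
clock: 16.1
tcp_pos: [0.6306, 0.0867, 0.0699]
orientation: [0.001, 0.991, 0.136, 0.001]
wrist_force: [-0.3, -9.7, 7.8]
finger_gap: 0.0002
grip_force: 6.8
```

>>> {"fn": "carry_out", "kwargs": {
  "moves": [
    {"tx":0.015,"ty":0.1,"tz":0,"wx":0,"wy":0,"wz":0,"claw":1},
    {"tx":0.015,"ty":0.1,"tz":0,"wx":0,"wy":0,"wz":0,"claw":1}
  ]
}}

```text
clock: 16.35
tcp_pos: [0.6309, 0.0887, 0.0698]
orientation: [0.001, 0.991, 0.136, 0.001]
wrist_force: [0.6, -8.4, 5.9]
finger_gap: 0.0
grip_force: 6.8
```

>>> {"fn": "carry_out", "kwargs": {
  "moves": [
    {"tx":0.015,"ty":0.1,"tz":0,"wx":0,"wy":0,"wz":0,"claw":1},
    {"tx":0.015,"ty":0.1,"tz":0,"wx":0,"wy":0,"wz":0,"claw":1}
  ]
}}

```text
clock: 16.6
tcp_pos: [0.6311, 0.0901, 0.0699]
orientation: [0.001, 0.991, 0.136, 0.0]
wrist_force: [-0.3, -12.8, 7.5]
finger_gap: -0.0
grip_force: 8.1
```

>>> {"fn": "carry_out", "kwargs": {
  "moves": [
    {"tx":0.015,"ty":0.1,"tz":0,"wx":0,"wy":0,"wz":0,"claw":1},
    {"tx":0,"ty":0,"tz":0,"wx":0,"wy":0,"wz":0,"claw":1}
  ]
}}

```text
clock: 16.85
tcp_pos: [0.6311, 0.0902, 0.0699]
orientation: [0.002, 0.991, 0.135, 0.0]
wrist_force: [0.3, -14.5, 7.8]
finger_gap: 0.0003
grip_force: 8.9
```

Force is climbing with no motion, so the tray is on its inner stop. One more nudge, then unload, lift off and retreat.

>>> {"fn": "carry_out", "kwargs": {
  "moves": [
    {"tx":0.015,"ty":0.1,"tz":0,"wx":0,"wy":0,"wz":0,"claw":1},
    {"tx":0,"ty":0,"tz":0,"wx":0,"wy":0,"wz":0,"claw":1}
  ]
}}

```text
clock: 17.1
tcp_pos: [0.6311, 0.0902, 0.0699]
orientation: [0.003, 0.991, 0.135, -0.0]
wrist_force: [-0.5, -16.6, 7.8]
finger_gap: -0.0001
grip_force: 10.1
```

>>> {"fn": "carry_out", "kwargs": {
  "moves": [
    {"tx":-0.03,"ty":-0.2,"tz":0.2,"wx":0,"wy":0,"wz":0,"claw":1},
    {"tx":-0.03,"ty":-0.2,"tz":0.6,"wx":0,"wy":0,"wz":0,"claw":1},
    {"tx":0,"ty":0,"tz":1.0,"wx":0,"wy":0,"wz":0,"claw":1},
    {"tx":0,"ty":0,"tz":1.5,"wx":0,"wy":0,"wz":0,"claw":1},
    {"tx":0,"ty":0,"tz":3,"wx":0,"wy":0,"wz":0,"claw":1},
    {"tx":0,"ty":0,"tz":3,"wx":0,"wy":0,"wz":0,"claw":1},
    {"tx":0,"ty":-2,"tz":3,"wx":0,"wy":0,"wz":0,"claw":1},
    {"tx":-1,"ty":-4,"tz":2,"wx":0,"wy":0,"wz":0,"claw":1}
  ]
}}

```text
clock: 18.1
tcp_pos: [0.6187, 0.033, 0.2136]
orientation: [-0.003, 0.99, 0.139, -0.0]
wrist_force: [0.9, -0.1, 0.6]
finger_gap: 0.0001
grip_force: 0.0
```

>>> {"fn": "carry_out", "kwargs": {
  "moves": [
    {"tx":-2,"ty":-5,"tz":0,"wx":0,"wy":0,"wz":0,"claw":1},
    {"tx":-3,"ty":-5,"tz":0,"wx":0,"wy":0,"wz":0,"claw":1},
    {"tx":-3,"ty":-5,"tz":0,"wx":0,"wy":0,"wz":0,"claw":1},
    {"tx":-3,"ty":-5,"tz":0,"wx":0,"wy":0,"wz":0,"claw":1},
    {"tx":-3,"ty":-5,"tz":0,"wx":0,"wy":0,"wz":0,"claw":1},
    {"tx":-3,"ty":-5,"tz":0,"wx":0,"wy":0,"wz":0,"claw":1},
    {"tx":-2,"ty":-3,"tz":0,"wx":0,"wy":0,"wz":0,"claw":1},
    {"tx":0,"ty":0,"tz":0,"wx":0,"wy":0,"wz":0,"claw":1}
  ]
}}

```text
clock: 19.1
tcp_pos: [0.4273, -0.2998, 0.212]
orientation: [-0.002, 0.991, 0.135, -0.001]
wrist_force: [0.1, 0.5, 0.4]
finger_gap: -0.0
grip_force: 0.0
```

Run:
```python
from h import *
s=cam('side'); st=env.get_state(); print(st['tcp_pos'],st['wrist_force'])
f=np.load('fit.npz'); d,X=f['d'],f['X']; O=f['c']+.008*d
P=cloud(s).reshape(-1,3); P=P[~np.isnan(P[:,0])]; r=(P[:,:2]-O)@d; x=(P[:,:2]-O)@X
m=(P[:,2]>.045)&(P[:,2]<.1)&(r<-.06)&(r>-.14)&(x>.17)&(x<.225); print('panel s',m.sum(),np.median(x[m]), np.percentile(x[m],[10,90]))
m=(P[:,2]>.05)&(P[:,2]<.11)&(abs(r-.1)<.03)&(x>.145)&(x<.185); print('paddle z at press',m.sum(),np.polyval(np.polyfit(r[m]-.092,P[m,2],1),0),np.polyfit(r[m]-.092,P[m,2],1))
cv2.imwrite('pics/end.png',cv2.resize(s['image'][80:345,140:480],None,fx=2.2,fy=2.2,interpolation=cv2.INTER_CUBIC))
```

```text
[ 0.42795871 -0.29875678  0.211911  ] [-0.23518452  0.23086248  0.22761313]
panel s 218 0.1989496439672168 [0.19588646 0.20146926]
paddle z at press 202 0.08725189689256525 [-0.36552652  0.0872519 ]
```

View pics/end.png

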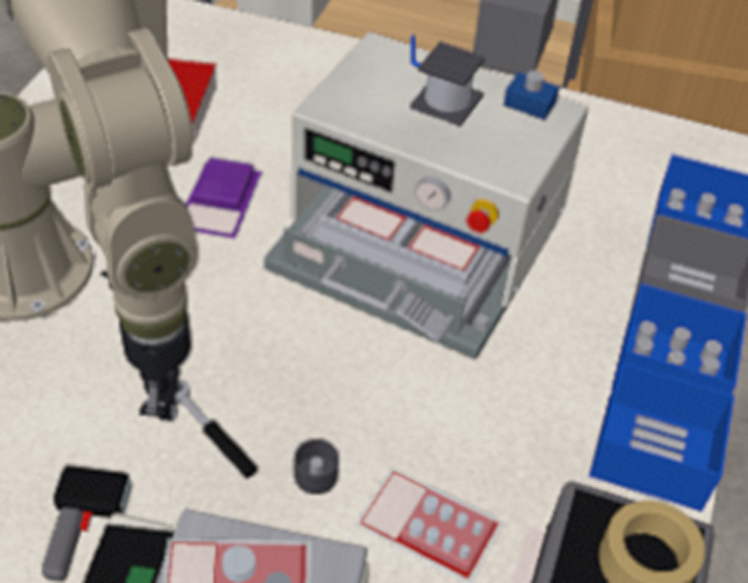

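The picture shows the tray home under the head: panel at (390,300), both pack ends lying flat at (370,217) and (443,248), paddle (425,312) sprung back up to z 87 mm. The bystanders are in place. The measured travel of 206 mm matches the full stroke.

```bash
python3 -c "
from workcell import env; print(env.hand_in())"
```

```text
the job is handed in; nothing more can be done
None
```

The job is handed in: the tray is on its inner stop under the press head, the lever has sprung back up, both packs lie flat in their nests, and the other things on the bench look undisturbed. One thing could count against it: joint 6 ran to the end of its range during the push, reading 3.141 against the 3.14 limit, before I turned the wrist back.

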